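Dock the cordless mixer handle

ROBOT

A 6-joint arm with a two-finger parallel gripper is mounted at the origin on the work surface. World frame = base frame: x ahead of the robot, y to its left, z up, the work surface at z = 0. Lengths are in m, angles in rad, forces in N, time in s.
With the tool pointing down it reaches from about 0.3 to 0.95 m from the base axis. Payload 3.1 kg.
Tool frame: the origin (TCP) lies at the very end of the fingers, on their centre line; the grasp point (between the pads) lies 19 mm behind it; z points along the fingers, y is the line along which they close (so a half turn about z gives the same grasp; the last joint's range is limited). The gripper opens to 85 mm and grips with 20 to 120 N. Pads are 22 mm wide; open, the fingers measure 114 mm over their backs; the gripper's body (76 mm by 85 mm) begins 54 mm behind the grasp point. The pads swing forward as they close: fully open they stand 13 mm farther back than shut.
Start: joints at [1.235, 0.308, 1.634, -0, 1.2, -0.07], TCP at [0.164, 0.603, 0.231] pointing down, gripper open.
Joint ranges: [-3.06, 3.06], [-0.79, 1.96], [0.05, 2.63], [-1.19, 4.34], [0.05, 2.64], [-2.94, 2.94]. Speed limits (rad/s): [2.79, 2.79, 3.14, 3.14, 3.14, 3.14].

INTERFACE

Orientations are given as a rotation vector (axis times angle).
In Python, from rig import bot gives the robot as it stands.
- The arm moves only by the tool move_arm, never from a script. Its argument "motion" is one flat list of numbers, 6 for each row, row after row: the shift along the tool's x, y, z as a fraction of full scale, then the turn, a rotation vector about the tool's x, y, z as a fraction of full scale. A call has 1 to 8 rows; each row is the pose to reach, as a shift and turn from the pose commanded when the call began, along the tool's axes at that moment; what a row does not reach only later rows make up. Full scale, the value 1, is 0.1 m for a shift and 30 degrees for a turn. A row lasts 1/12 s, in which the tool goes at most 41.7 mm and 7.16 degrees, less where a joint would pass 70% of its speed; a pose out of reach is approached as far as the arm can. A call with a number of a shift or a turn outside -1 to 1 is refused whole. A call with a gripper value outside its range is refused whole. "fingers" is the opening, from 0 (shut) to 1 (fully open), set as the call begins (left out, the last holds). The fingers move at their own pace and stop on an object; the grip force is fixed at half the most. Time passes only in rows, so rows that repeat a pose let the fingers close. It gives the time, the measured TCP pose, the force, the opening and the grip force at its end, in the units of the state.
- bot.sense(): the state, without advancing time (a new reading comes with each control period).
- bot.capture(name): name is "side" or "top"; returns the picture (480x640x3 uint8, red, green, blue); there is no depth.
- bot.camera_info(name): a dict with "mtx" (3x3 intrinsics, pixels), "R" (3x3) and "t" (3): a world point X has camera coordinates R X + t. Camera axes: x right, y down, z forward; pixel columns grow to the right and rows downward; lengths in m; the calibration is good to about 2 mm. A picture is of the moment at which its call begins. camera_info takes no time and is no camera call.
- bot.hand_in(): hands the job in; it is judged then, once.
The state is a dict: "time": time; "qpos": joint angles; "dq": joint speeds; "joint_torque": joint torques, N m; "tcp_pos": TCP position; "orientation": TCP orientation; "ft_force": force on the tool from outside, world axes, zero at the start; "ft_torque": the same for the moment, N m; "grip_width": finger opening in m; "grasp_force": force on a finger pad.
Only numpy, scipy, OpenCV 4.12 (cv2) and the standard library are available. Lean on these libraries where they do the work, as an engineer would, in place of code of your own. Each camera call takes 0.05 s, during which the arm holds its last target. There are 200 camera calls.

TASK

Take the cordless mixer handle off its hook and stand it upright, foot down, in the bore of the charging dock. Press it down against the stiff contact pad until you feel it firmly meet the hard stop, without ramming it, and leave it standing there. Leave the jar, the mug and the biscuit cutter where they are.

Things in the scene. Friction and masses are not known exactly. Their poses are not given: they have to be found in the camera images.
- mixer: cordless mixer handle, hard white plastic, about 0.26 kg, hanging free to swing by a steel wire loop on its top. Origin: centre of the underside of its foot; z up along its axis. Round foot 38 mm wide from z = 0 to 45 mm (4 mm bevel at its lower edge), round grip 30 mm wide from 50 to 130 mm, tapering to a 12 mm top at 150 mm, then the loop, upright in the y-z plane
- loop_top (a point): highest point of the mixer handle's wire loop, 184 mm above the underside of the foot; the loop's hole is about 28 mm wide, centred 19 mm lower; wire 5 mm thick
- stand: fixed hook stand: dark wooden base plate 170 x 120 x 14 mm, steel post 16 mm wide and 330 mm tall, 75 mm to the stand's +x of the origin. Origin: on the table, right under the loop's resting place. A steel bar 8 mm thick, the hook, comes from the post along the stand's -x, level until 6 mm beyond the origin, then sloping up at 30 degrees to its tip
- hook_seat (a point): top of the hook's level bar where the loop rests, 279 mm above the table, straight above the stand's origin. To come off, the loop is raised about 8 mm, drawn 6 mm outwards, then up and out along the slope, some 45 mm out and 26 mm up, without rubbing hard (else the handle turns in the fingers)
- hook_tip (a point): middle of the hook's rounded free end, 30 mm from the seat along the stand's -x and 10 mm higher than the seat; x, y, z axes are the stand's
- dock: fixed white charging dock: block 100 x 100 x 85 mm, origin at the centre of its underside, z up. In the middle of its top one round upright bore, 41 mm wide, sharp-edged, with the brass contact pad as its floor
- dock_mouth (a point): centre of the bore's mouth, level with the dock's top, 85 mm above its underside
- pad: brass contact pad, disc 34 mm wide; origin: centre of its top, at first 18 to 51 mm below the mouth. It slides down stiffly (at 8 to 9 N of push on the handle) and stays there. It has 3 to 20 mm to go to a hidden hard stop (38 to 54 mm below the mouth, set anew each time), found only by the push rising steeply: press to 15 to 20 N; over 35 N is ramming
- jar: bystander: closed jar 64 mm wide, 85 mm tall, origin at the centre of its underside
- mug: bystander: white mug 82 mm wide, 92 mm tall, origin at the centre of its underside, handle at +y
- cutter: bystander: round steel biscuit cutter (ring) 66 mm wide, 30 mm tall, origin at the centre of its underside
There are look-alikes about, which are no part of the job. Of the things like the mixer, leave any that is orange; of the rest the larger one is meant.

How it is judged:
By the outcome, as a careful person would: the job done as asked, in the order asked, and still so for the second after the job is handed in, with the robot touching nothing.
It also fails if it takes over 61 s, if anything falls off the work surface, if the arm or the gripper's body presses on something with over 40 N, if the wrist force passes 120 N, or if a joint passes its speed limit or range.

## Working session

There is one attempt and no reset: what is moved stays moved. The work goes in short steps, Python scripts to look and compute and a tool call to move; the robot and the scene stay as the last step left them, time stands still between calls to the robot, and variables do not carry over. Pictures are saved under pics/ and viewed, at most 10 in all, crops included, and the job is handed in when it is done.

Besides the shell and the picture viewer there is one more tool, called after "Emit:" by a JSON object that holds its "api" and its "payload". move_arm: Moves the arm, as the interface text tells. Shift numbers are shares of 0.1 m and turn numbers shares of 30 degrees, none past 1 either way. Its arguments: {"type":"object","properties":{"motion":{"type":"array"},"fingers":{"type":"number"}},"required":["motion"]}

```bash
mkdir -p pics; python3 - <<'E'
from rig import bot
import cv2,numpy as np
np.set_printoptions(precision=4,suppress=True)
for n in("side","top"):
    cv2.imwrite(f"pics/{n}0.png",cv2.cvtColor(bot.capture(n),cv2.COLOR_RGB2BGR))
    c=bot.camera_info(n);print(n,c["mtx"],c["R"],c["t"])
print(bot.sense())
E
```

```text
side [[486.9504   0.     317.9628]
 [  0.     486.9504 235.4493]
 [  0.       0.       1.    ]] [[ 0.7769 -0.6295  0.0132]
 [-0.4402 -0.558  -0.7034]
 [ 0.4501  0.5407 -0.7107]] [-0.4398  0.3829  0.846 ]
top [[508.3013   0.     318.8849]
 [  0.     508.3013 232.5309]
 [  0.       0.       1.    ]] [[ 0.0532 -0.9986  0.0049]
 [-0.978  -0.0531 -0.2018]
 [ 0.2018  0.006  -0.9794]] [-0.0178  0.6062  1.2242]
{'time': 0.1, 'qpos': array([ 1.2353,  0.309 ,  1.6351, -0.    ,  1.1997, -0.0697]), 'dq': array([ 0.0015, -0.0032, -0.0022, -0.0017, -0.0011,  0.0009]), 'joint_torque': array([ -0.0002, -41.6409, -27.7643,  -0.0002,   0.0041,  -0.    ]), 'tcp_pos': array([0.164 , 0.6023, 0.2301]), 'orientation': array([-0.4162, -3.1135,  0.0033]), 'ft_force': array([-0.5344,  0.3381, -0.2412]), 'ft_torque': array([ 0.0128, -0.0467, -0.0188]), 'grasp_force': 0.0, 'grip_width': 0.08494071054439635}
```

View pics/side0.png

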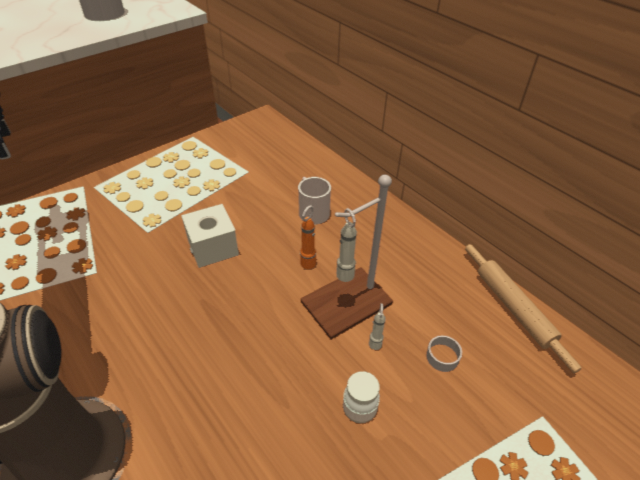

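View pics/top0.png

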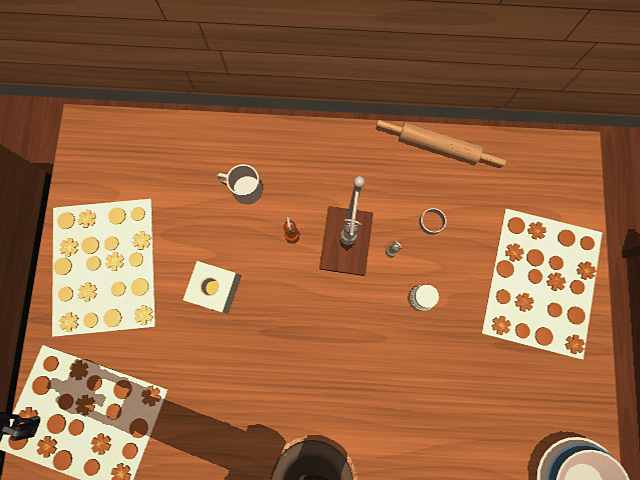

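Candidates for the mixer: the white handle hanging on the hook (side 347,250), the orange one standing (side 308,243) and a small white one standing (side 378,328). The larger non-orange one is the hanging handle. I'll check that with a crop.

```bash
python3 - <<'E'
import cv2,numpy as np
s=cv2.imread("pics/side0.png")[170:345,290:400]; t=cv2.imread("pics/top0.png")
a=cv2.resize(s,None,fx=3.4,fy=3.4,interpolation=cv2.INTER_CUBIC)   # 374x595
b=cv2.resize(t[170:280,310:380],None,fx=5.4,fy=5.4,interpolation=cv2.INTER_CUBIC) # 378x594
o=np.zeros((596,760,3),np.uint8);o[:a.shape[0],:a.shape[1]]=a;o[:b.shape[0],380:380+b.shape[1]]=b
cv2.imwrite("pics/crop1.png",o)
E
```

```text
(no output)
```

View pics/crop1.png

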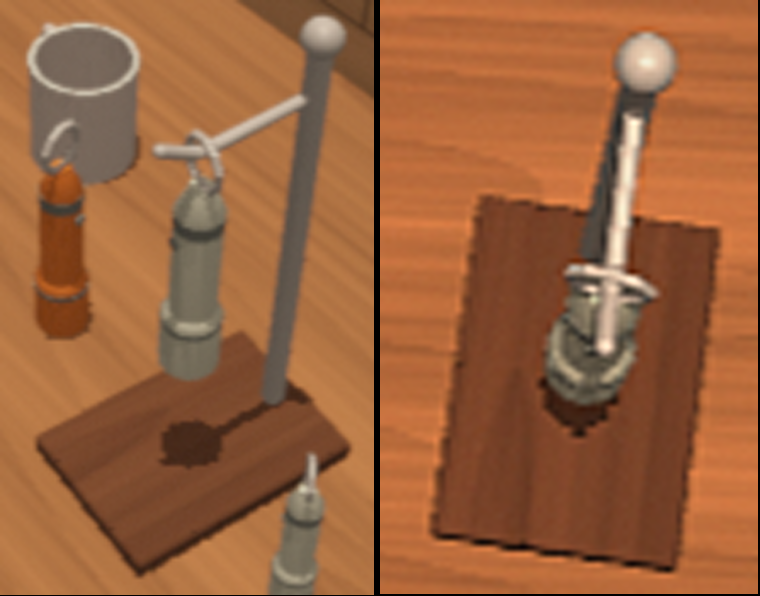

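The crop confirms it: the large white handle hangs on the hook. The hook tip is at about side (336,215) and top (351,234), pointing at the robot, and the post ball is at about side (385,181) and top (359,182). Next I'll measure the stand, dock and neighbours.

```bash
cat > h.py <<'E'
import cv2,numpy as np
from rig import bot
np.set_printoptions(precision=4,suppress=True)
C={n:bot.camera_info(n) for n in("side","top")}
def ray(n,p):
    c=C[n];R=np.array(c["R"]);d=R.T@np.linalg.solve(c["mtx"],[p[0],p[1],1]);return -R.T@c["t"],d
def plane(n,p,z):
    o,d=ray(n,p);return o+d*(z-o[2])/d[2]
def tri(ps,pt):
    (a,u),(b,v)=ray("side",ps),ray("top",pt)
    s=np.linalg.lstsq(np.c_[u,-v],b-a,rcond=None)[0];p,q=a+u*s[0],b+v*s[1]
    return (p+q)/2,np.linalg.norm(p-q)
def proj(n,X):
    c=C[n];x=np.array(c["mtx"])@(np.array(c["R"])@X+c["t"]);return x[:2]/x[2]
E
python3 - <<'E'
from h import *
S=lambda u,v:(290+(u+.5)/3.4-.5,170+(v+.5)/3.4-.5)
T=lambda u,v:(310+(u-380+.5)/5.4-.5,170+(v+.5)/5.4-.5)
cor=np.array([plane("top",T(*p),.014) for p in((482,196),(718,230),(676,570),(435,535))])
cs=np.array([plane("side",S(*p),.014) for p in((245,333),(350,448),(140,570),(38,440))])
for c in(cor,cs):
    ax=(c[0]+c[1]-c[2]-c[3])/2;print("plate",c.mean(0),np.linalg.norm(ax),"yaw",np.degrees(np.arctan2(ax[1],ax[0])))
print("tip",tri(S(158,152),T(604,348)),"ball",tri(S(323,37),T(645,63)))
print("foot bottom c (z .1)",plane("side",S(190,362),.1))
print("postfoot",plane("side",S(273,398),.014))
t=cv2.imread("pics/top0.png");s=cv2.imread("pics/side0.png")
m=((t.min(2)>150)).astype(np.uint8);m[:, :170]=0;m[:,250:]=0;m[:250]=0;m[330:]=0
c=max(cv2.findContours(m,0,2)[0],key=cv2.contourArea);h=cv2.convexHull(c)
q=cv2.approxPolyDP(h,5,True)[:,0];print("dock quad",q,)
P=np.array([plane("top",p,.085) for p in q]);print(P,P.mean(0))
hole=((t.min(2)<=150)).astype(np.uint8);f=np.zeros_like(m);cv2.drawContours(f,[h],-1,1,-1);f=cv2.erode(f,np.ones((7,7)))
hc=max(cv2.findContours(hole*f,0,2)[0],key=cv2.contourArea);e=cv2.fitEllipse(hc);print("bore top",e,plane("top",e[0],.085))
m=(s.max(2)<130).astype(np.uint8);m[:, :195]=0;m[:,222:]=0;m[:214]=0;m[231:]=0
hc=max(cv2.findContours(m,0,2)[0],key=cv2.contourArea);e=cv2.fitEllipse(hc);print("bore side",e,plane("side",e[0],.085))
for n,p in(("orange",(308,267)),("small",(377,347)),("jar",(361,410))):print(n,plane("side",p,0))
cv2.imwrite("pics/dock.png",np.hstack([cv2.resize(t[255:320,175:245],None,fx=5.5,fy=5.5),cv2.resize(s[200:265,175:245],None,fx=5.5,fy=5.5)]))
E
```

```text
plate [ 0.5999 -0.0576  0.014 ] 0.16922851315596601 yaw -4.902633105959698
plate [ 0.5993 -0.0602  0.014 ] 0.16745570292143003 yaw -5.159833989736754
tip (array([ 0.5596, -0.0533,  0.2896]), np.float64(0.00041213041444133946)) ball (array([ 0.6653, -0.0629,  0.3196]), np.float64(0.0004043307262699819))
foot bottom c (z .1) [ 0.5913 -0.0575  0.1   ]
postfoot [ 0.6653 -0.0639  0.014 ]
dock quad [[196 261]
 [235 273]
 [222 311]
 [183 299]]
[[0.514  0.3117 0.085 ]
 [0.4897 0.2138 0.085 ]
 [0.3965 0.237  0.085 ]
 [0.4201 0.3336 0.085 ]] [0.4551 0.274  0.085 ]
bore top ((208.9871063232422, 286.33056640625), (16.525239944458008, 17.71673011779785), 70.01107788085938) [0.4539 0.274  0.085 ]
bore side ((207.59014892578125, 223.1071014404297), (9.516661643981934, 15.417853355407715), 79.23855590820312) [0.4538 0.2727 0.085 ]
orange [0.5994 0.0788 0.    ]
small [ 0.576  -0.1816  0.    ]
jar [ 0.4584 -0.2608  0.    ]
```

View pics/dock.png

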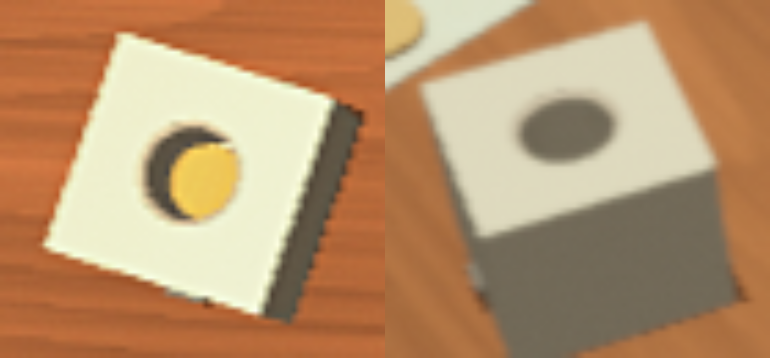

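Emit:
{"api": "move_arm", "payload": {"motion": [-1, -1, -0.7, -0.6, 0, 0.8, -1, -1, -0.7, -0.6, 0, 0.8, -1, -1, -0.7, -0.6, 0, 0.8, -1, -1, -0.7, -0.6, 0, 0.8, -1, -1, -0.7, -0.6, 0, 0.8]}}

```text
time: 0.52
tcp_pos: [0.2357, 0.476, 0.3029]
orientation: [1.041, 2.877, 0.482]
ft_force: [-0.6, 0.2, -0.0]
grip_width: 0.0854
grasp_force: 0.0
```

```bash
cat > st.py <<'E'
from h import *
from scipy.spatial.transform import Rotation as Ro
s=bot.sense();print(s["time"],s["qpos"],s["tcp_pos"],s["ft_force"],s["grip_width"],s["grasp_force"])
print(Ro.from_rotvec(s["orientation"]).as_matrix())
open("log.txt","a").write(repr([*s["qpos"],*s["tcp_pos"],*s["orientation"]])+"\n")
E
python3 st.py
```

```text
0.5167 [ 1.0167 -0.1305  1.9954  0.0249  0.9621  0.1296] [0.2357 0.476  0.3029] [-0.5818  0.2349 -0.0296] 0.08536453773863738 0.0
[[-0.773   0.6174  0.1455]
 [ 0.6312  0.7257  0.274 ]
 [ 0.0636  0.3036 -0.9507]]
```

Emit:
{"api": "move_arm", "payload": {"motion": [-1, 0, 0, -0.6, 0, 0.8, -1, 0, 0, -0.6, 0, 0.8, -1, 0, 0, -0.6, 0, 0.8, -1, 0, 0, -0.6, 0, 0.8, -1, 0, 0, -0.6, 0, 0.8]}}

```text
time: 0.93
tcp_pos: [0.311, 0.4149, 0.2918]
orientation: [1.575, 2.465, 0.907]
ft_force: [-0.7, 0.6, -0.5]
grip_width: 0.0855
grasp_force: 0.0
```

```bash
echo '[1.235,0.308,1.634,0,1.2,-0.07,0.164,0.603,0.231,-0.4162,-3.1135,0.0033]'>>log.txt; python3 st.py; cat > kin.py <<'E'
import numpy as np
from scipy.optimize import least_squares
from scipy.spatial.transform import Rotation as Ro
# chain: Rz(q1) [a1] Ry(q2) up L1, Ry(q3), [a3] Rz(q4) L2, Ry(s*q5), Rz(q6) L6 ; z up at zero
def fk(p,q,s4=1,s6=1):
    h,a1,L1,a3,L2,L6=p
    R=Ro.from_euler('z',q[0]);x=np.array([0,0,h])+R.apply([a1,0,0])
    R=R*Ro.from_euler('y',q[1]);x=x+R.apply([0,0,L1])
    R=R*Ro.from_euler('y',q[2]);x=x+R.apply([a3,0,L2])
    R=R*Ro.from_euler('z',s4*q[3])*Ro.from_euler('y',q[4])*Ro.from_euler('z',s6*q[5]);x=x+R.apply([0,0,L6])
    return x,R
E
python3 - <<'E'
from kin import *
D=[eval(l.replace("np.float64","")) for l in open("log.txt")]
for s4 in(1,-1):
  f=lambda p:np.r_[np.concatenate([fk(p,d[:6],s4)[0]-d[6:9] for d in D]),.02*(p-[.35,0,.4,0,.4,.25])*.02]
  r=least_squares(f,[.35,0,.4,0,.4,.25]);print(s4,r.x,np.abs(r.fun).max())
  for d in D:
    for s6 in(1,-1):
      E=fk(r.x,d[:6],s4,s6)[1].inv()*Ro.from_rotvec(d[9:]);print(s6,E.as_rotvec())
E
```

```text
0.9333 [ 0.8296 -0.3026  2.238   0.0401  0.6002  0.3701] [0.311  0.4149 0.2918] [-0.7043  0.5706 -0.4716] 0.085466343249788 0.0
[[-0.4686  0.8032  0.3679]
 [ 0.85    0.2964  0.4355]
 [ 0.2407  0.5168 -0.8216]]
1 [ 0.46892083 -0.01528078  0.58916557  0.18742955  0.5668222   0.4284876 ] 0.04141728425001601
1 [-1.23314773e-16  2.15800853e-16  1.57079633e+00]
-1 [-1.60215051e-16  2.24301072e-16  1.82993656e+00]
1 [1.29039966e-03 1.42506775e-03 1.57077583e+00]
-1 [1.36189193e-03 1.30730555e-03 1.43077588e+00]
1 [6.16573867e-17 3.08286933e-16 1.57079633e+00]
-1 [0.00000000e+00 2.10309465e-16 2.31107548e+00]
-1 [ 0.11428252  0.0157367   0.34354217 -0.15988652  0.47809216  0.1738605 ] 0.04548944800950688
1 [-0.02774794  0.03606243  1.59899985]
-1 [-0.03346603  0.03346603  1.85809111]
1 [1.29039966e-03 1.42506775e-03 1.57077583e+00]
-1 [1.36189193e-03 1.30730555e-03 1.43077588e+00]
1 [-0.02050317  0.04650325  1.63674479]
-1 [-0.04106542  0.04106542  2.3768291 ]
```

```bash
sed -i 's/h,a1,L1,a3,L2,L6=p/h,a1,L1,a3,L2,L6,dy=p/; s/R.apply(\[a1,0,0\])/R.apply([a1,dy,0])/' kin.py
sed -i "s/Ro.from_euler('z',s6\*q\[5\])/Ro.from_euler('z',s6*q[5]+np.pi\/2)/" kin.py
cat > fit.py <<'E'
from kin import *
D=[eval(l.replace("np.float64","")) for l in open("log.txt")]
p0=np.array([.35,0,.4,0,.4,.3,.044])
f=lambda p:np.r_[np.concatenate([fk(p,d[:6])[0]-d[6:9] for d in D]),.003*(p-p0)]
P=least_squares(f,p0).x
if __name__=="__main__":print(P,np.abs(f(P)[:-7]).max(),len(D))
E
python3 fit.py
```

```text
[ 0.31513092 -0.00157929  0.48272166  0.03689963  0.52808557  0.31815027
  0.04360811] 0.00023887288699256382 3
```

```bash
cat > ik.py <<'E'
from fit import *
lo=np.array([-3.06,-.79,.05,-1.19,.05,-2.94])+.05;hi=np.array([3.06,1.96,2.63,4.34,2.64,2.94])-.05
def Rt(az,sg=1,tilt=0):
    z=np.array([np.cos(az)*np.cos(tilt),np.sin(az)*np.cos(tilt),-np.sin(tilt)]);y=sg*np.array([-np.sin(az),np.cos(az),0]);return Ro.from_matrix(np.c_[np.cross(y,z),y,z])
def ik(x,R,seeds):
    out=[]
    for s in seeds:
        r=least_squares(lambda q:np.r_[fk(P,q)[0]-x,.3*(fk(P,q)[1].inv()*R).as_rotvec()],np.clip(s,lo,hi),bounds=(lo,hi))
        if r.cost<1e-7 and not any(np.abs(r.x-o).max()<.05 for o in out): out.append(r.x)
    return out
E
python3 - <<'E'
from ik import *
np.set_printoptions(precision=2,suppress=True)
rng=np.random.default_rng(0);seeds=[np.array([0,a,b,c,d,e]) for a in(-.3,.5) for b in(1,2) for c in(0,1.57,3.1) for d in(.5,1.5) for e in(-1.6,0,1.6)]
for n,g,azs in(("hook",[.590,-.0568,.215],(-95,-65,-35,-5,25,55,85)),("dock",[.454,.2735,.15],(-60,-30,0,30,60,90,120))):
  for az in azs:
    for sg in(1,-1):
      R=Rt(np.radians(az),sg)
      for q in ik(np.array(g)+R.apply([0,0,.019]),R,seeds): print(n,az,sg,q)
E
```

```text
hook -35 1 [0.2  0.53 2.32 3.98 1.37 1.35]
hook -35 -1 [ 0.2   0.53  2.32  3.98  1.37 -1.79]
hook -5 1 [-0.25  0.49  2.46  2.97  1.38  1.6 ]
hook -5 -1 [-0.25  0.49  2.46  2.97  1.38 -1.54]
hook 25 1 [-0.64  0.53  2.31  2.05  1.43  1.84]
hook 25 -1 [-0.64  0.53  2.31  2.05  1.43 -1.31]
hook 55 1 [-0.71  0.66  1.98  1.48  1.62  2.07]
hook 55 -1 [-0.71  0.66  1.98  1.48  1.62 -1.07]
hook 85 1 [-0.63  0.82  1.62  1.14  1.91  2.2 ]
hook 85 -1 [-0.63  0.82  1.62  1.14  1.91 -0.95]
dock 0 1 [0.92 0.72 2.36 4.06 1.53 1.52]
dock 0 -1 [ 0.92  0.72  2.36  4.06  1.53 -1.62]
dock 30 1 [0.38 0.74 2.51 2.99 1.69 1.55]
dock 30 -1 [ 0.38  0.74  2.51  2.99  1.69 -1.59]
dock 60 1 [-0.1   0.72  2.38  2.    1.55  1.61]
dock 60 -1 [-0.1   0.72  2.38  2.    1.55 -1.53]
dock 90 1 [-0.15  0.76  2.08  1.43  1.62  1.87]
dock 90 -1 [-0.15  0.76  2.08  1.43  1.62 -1.27]
dock 120 1 [-0.05  0.87  1.74  1.06  1.85  2.03]
dock 120 -1 [-0.05  0.87  1.74  1.06  1.85 -1.12]
```

```bash
cat > plan.py <<'E'
from ik import *
def rel(p,R,x,Rg):
    "rounded move numbers from pose (p,R) to (x,Rg), and the pose they give"
    v=np.round(R.inv().apply(x-p)/.1,2);w=np.round((R.inv()*Rg).as_rotvec()/np.radians(30),2)
    rows=int(np.ceil(max(np.linalg.norm(v)*.1/.0417,np.linalg.norm(w)*30/7.16)))
    return v,w,rows,p+R.apply(v*.1),R*Ro.from_rotvec(w*np.radians(30))
E
python3 - <<'E'
from plan import *
from h import plane,tri,bot
np.set_printoptions(precision=3,suppress=True)
s=bot.sense();q=s["qpos"];p=np.array(s["tcp_pos"]);R=Ro.from_rotvec(s["orientation"])
print("small loop top/height",tri((381,306),(397,242)), "orange",tri((305,208),(288,219)))
az=np.radians(65);Rg=Rt(az,-1);g=np.array([.590,-.0568,.215])
x=g+Rg.apply([0,0,.019-.13]);x[2]+=.0
sol=[a for a in ik(x,Rg,[np.array([-.7,.7,1.9,1.4,1.7,-1.0])])];print("goal",x,sol)
qg=sol[0];gr=ik(g+Rg.apply([0,0,.019]),Rg,[qg]);print("grasp q",gr)
N=10
for i in range(1,N+1):
    qi=q+(qg-q)*i/N;xi,Ri=fk(P,qi)
    if i==N:xi,Ri=x,Rg
    v,w,n,p,R=rel(p,R,xi,Ri);print(i,[*map(float,v),*map(float,w)],"rows",n,"tcp",p,"wrist",p-R.apply([0,0,P[5]]))
E
```

```text
small loop top/height (array([ 0.579, -0.173,  0.13 ]), np.float64(0.0017839674177793714)) orange (array([0.606, 0.089, 0.179]), np.float64(0.009696779098609781))
goal [ 0.543 -0.157  0.215] [array([-0.901,  0.753,  1.774,  1.182,  1.832, -1.007])]
grasp q [array([-0.693,  0.712,  1.863,  1.353,  1.707, -1.019])]
1 [-0.7, -0.04, 0.28, 0.29, -0.13, 0.2] rows 2 tcp [0.351 0.366 0.25 ] wrist [0.266 0.26  0.538]
2 [-0.6, 0.02, 0.22, 0.28, -0.01, 0.22] rows 2 tcp [0.38  0.32  0.217] wrist [0.338 0.226 0.518]
3 [-0.51, 0.07, 0.14, 0.25, 0.1, 0.22] rows 2 tcp [0.401 0.278 0.192] wrist [0.403 0.176 0.493]
4 [-0.44, 0.15, 0.01, 0.2, 0.21, 0.19] rows 2 tcp [0.422 0.239 0.178] wrist [0.46  0.108 0.465]
5 [-0.39, 0.2, -0.14, 0.12, 0.3, 0.17] rows 2 tcp [0.445 0.199 0.172] wrist [0.502 0.026 0.433]
6 [-0.35, 0.25, -0.31, 0.02, 0.37, 0.12] rows 2 tcp [0.473 0.154 0.174] wrist [ 0.525 -0.068  0.396]
7 [-0.29, 0.27, -0.48, -0.07, 0.41, 0.06] rows 2 tcp [0.502 0.099 0.181] wrist [ 0.529 -0.165  0.356]
8 [-0.24, 0.27, -0.67, -0.18, 0.43, -0.01] rows 2 tcp [0.528 0.029 0.192] wrist [ 0.51  -0.265  0.312]
9 [-0.16, 0.26, -0.83, -0.27, 0.42, -0.09] rows 3 tcp [ 0.545 -0.057  0.204] wrist [ 0.469 -0.36   0.264]
10 [-0.05, 0.23, -0.98, -0.35, 0.38, -0.17] rows 3 tcp [ 0.543 -0.157  0.215] wrist [ 0.408 -0.445  0.215]
```

```bash
cat > path.py <<'E'
from plan import *
from h import bot
np.set_printoptions(precision=3,suppress=True)
s=bot.sense();q=s["qpos"];p=np.array(s["tcp_pos"]);R=Ro.from_rotvec(s["orientation"])
Rg=Rt(np.radians(65),-1);x=np.array([.590,-.0568,.215])+Rg.apply([0,0,.019-.13])
qg=ik(x,Rg,[np.array([-.7,.7,1.9,1.4,1.7,-1.0])])[0]
V=[(np.array([.4,-.5,2.25,.2,.7,.1]),4),(np.array([-.5,-.4,2.2,.6,1.0,-.2]),6),(np.array([-1.05,.3,2.0,.95,1.5,-.6]),5),(qg,6)]
for qv,N in V:
  print("--")
  q0=q
  for i in range(1,N+1):
    q=q0+(qv-q0)*i/N;xi,Ri=fk(P,q)
    v,w,n,p,R=rel(p,R,xi,Ri);f=p-R.apply([0,0,.15])
    print([*map(float,v),*map(float,w)],n,"tcp",p,"r %.2f"%np.hypot(*p[:2]),"wrist",p-R.apply([0,0,P[5]]))
E
python3 path.py
```

```text
--
[-0.4, 0.26, -0.19, -0.07, -0.05, 0.1] 2 tcp [0.344 0.38  0.311] r 0.51 wrist [0.213 0.246 0.568]
[-0.39, 0.24, -0.2, -0.08, -0.05, 0.09] 2 tcp [0.371 0.343 0.331] r 0.51 wrist [0.227 0.214 0.583]
[-0.38, 0.22, -0.2, -0.08, -0.05, 0.08] 2 tcp [0.394 0.305 0.349] r 0.50 wrist [0.236 0.181 0.596]
[-0.37, 0.21, -0.2, -0.08, -0.06, 0.08] 2 tcp [0.413 0.266 0.367] r 0.49 wrist [0.241 0.15  0.609]
--
[-0.55, 0.1, 0.0, 0.04, -0.09, 0.22] 2 tcp [0.436 0.216 0.359] r 0.49 wrist [0.266 0.113 0.608]
[-0.53, 0.13, -0.02, 0.02, -0.07, 0.23] 2 tcp [0.453 0.164 0.353] r 0.48 wrist [0.286 0.073 0.607]
[-0.5, 0.15, -0.05, 0.01, -0.04, 0.23] 2 tcp [0.465 0.113 0.348] r 0.48 wrist [0.299 0.028 0.606]
[-0.47, 0.18, -0.08, -0.0, -0.03, 0.22] 2 tcp [0.472 0.063 0.346] r 0.48 wrist [ 0.307 -0.018  0.606]
[-0.44, 0.21, -0.12, -0.03, -0.0, 0.22] 2 tcp [0.475 0.013 0.347] r 0.48 wrist [ 0.306 -0.066  0.605]
[-0.42, 0.23, -0.15, -0.04, 0.01, 0.21] 2 tcp [ 0.474 -0.037  0.349] r 0.48 wrist [ 0.299 -0.114  0.604]
--
[-0.36, 0.06, 0.19, 0.21, 0.08, 0.19] 2 tcp [ 0.475 -0.064  0.319] r 0.48 wrist [ 0.322 -0.172
[... 341 characters left out ...]
 0.3, 0.13] 2 tcp [ 0.463 -0.2    0.244] r 0.50 wrist [ 0.292 -0.421  0.396]
--
[0.07, 0.06, 0.15, 0.11, 0.13, -0.09] 1 tcp [ 0.478 -0.192  0.242] r 0.52 wrist [ 0.312 -0.43   0.372]
[0.04, 0.07, 0.15, 0.11, 0.14, -0.09] 1 tcp [ 0.493 -0.184  0.238] r 0.53 wrist [ 0.333 -0.438  0.344]
[0.02, 0.08, 0.14, 0.09, 0.15, -0.09] 1 tcp [ 0.507 -0.177  0.235] r 0.54 wrist [ 0.353 -0.444  0.314]
[-0.01, 0.08, 0.14, 0.08, 0.16, -0.08] 1 tcp [ 0.52  -0.17   0.229] r 0.55 wrist [ 0.373 -0.447  0.282]
[-0.04, 0.08, 0.12, 0.07, 0.15, -0.09] 1 tcp [ 0.532 -0.164  0.223] r 0.56 wrist [ 0.392 -0.448  0.25 ]
[-0.06, 0.07, 0.11, 0.05, 0.16, -0.08] 1 tcp [ 0.543 -0.157  0.215] r 0.57 wrist [ 0.409 -0.446  0.216]
```

```bash
sed -i 's/,4),(np/,2),(np/;s/,6),(np/,3),(np/;s/,5),(qg,6)/,2),(qg,2)/' path.py; python3 path.py
```

```text
--
[-0.8, 0.47, -0.4, -0.15, -0.1, 0.19] 3 tcp [0.372 0.343 0.33 ] r 0.51 wrist [0.227 0.213 0.582]
[-0.75, 0.41, -0.43, -0.16, -0.11, 0.16] 3 tcp [0.413 0.266 0.368] r 0.49 wrist [0.241 0.149 0.609]
--
[-1.09, 0.16, -0.04, 0.06, -0.16, 0.45] 3 tcp [0.453 0.164 0.352] r 0.48 wrist [0.286 0.073 0.607]
[-0.98, 0.28, -0.14, 0.0, -0.07, 0.45] 3 tcp [0.472 0.063 0.346] r 0.48 wrist [ 0.306 -0.017  0.605]
[-0.88, 0.39, -0.27, -0.07, 0.0, 0.43] 3 tcp [ 0.474 -0.036  0.349] r 0.48 wrist [ 0.298 -0.112  0.604]
--
[-0.89, 0.18, 0.36, 0.45, 0.32, 0.47] 4 tcp [ 0.475 -0.109  0.283] r 0.49 wrist [ 0.334 -0.267  0.521]
[-0.85, 0.49, -0.22, 0.16, 0.64, 0.37] 4 tcp [ 0.462 -0.2    0.244] r 0.50 wrist [ 0.292 -0.421  0.397]
--
[0.17, 0.18, 0.45, 0.31, 0.43, -0.25] 3 tcp [ 0.507 -0.177  0.234] r 0.54 wrist [ 0.353 -0.444  0.314]
[-0.07, 0.22, 0.39, 0.2, 0.47, -0.26] 3 tcp [ 0.543 -0.157  0.215] r 0.57 wrist [ 0.409 -0.445  0.215]
```

Emit:
{"api": "move_arm", "payload": {"motion": [-0.8, 0.47, -0.4, -0.15, -0.1, 0.19, -0.8, 0.47, -0.4, -0.15, -0.1, 0.19, -0.8, 0.47, -0.4, -0.15, -0.1, 0.19]}}

```text
time: 1.18
tcp_pos: [0.3737, 0.3455, 0.334]
orientation: [1.675, 2.307, 0.958]
ft_force: [0.3, 0.5, 0.1]
grip_width: 0.0853
grasp_force: 0.0
```

Emit:
{"api": "move_arm", "payload": {"motion": [-0.75, 0.41, -0.43, -0.16, -0.11, 0.16, -0.75, 0.41, -0.43, -0.16, -0.11, 0.16, -0.75, 0.41, -0.43, -0.16, -0.11, 0.16]}}

```text
time: 1.43
tcp_pos: [0.4161, 0.2671, 0.3732]
orientation: [1.755, 2.142, 0.994]
ft_force: [0.9, 0.4, 1.3]
grip_width: 0.0855
grasp_force: 0.0
```

Emit:
{"api": "move_arm", "payload": {"motion": [-1, 0.16, -0.04, 0.06, -0.16, 0.45, -1, 0.16, -0.04, 0.06, -0.16, 0.45, -1, 0.16, -0.04, 0.06, -0.16, 0.45, -1, 0.16, -0.04, 0.06, -0.16, 0.45]}}

```text
time: 1.77
tcp_pos: [0.454, 0.1733, 0.3572]
orientation: [2.068, 1.943, 0.918]
ft_force: [-0.1, 0.5, 0.5]
grip_width: 0.0852
grasp_force: 0.0
```

Emit:
{"api": "move_arm", "payload": {"motion": [-1, 0.28, -0.14, 0, -0.07, 0.45, -1, 0.28, -0.14, 0, -0.07, 0.45, -1, 0.28, -0.14, 0, -0.07, 0.45, -1, 0.28, -0.14, 0, -0.07, 0.45]}}

```text
time: 2.1
tcp_pos: [0.4734, 0.0712, 0.3506]
orientation: [2.332, 1.708, 0.915]
ft_force: [-0.1, -0.1, 0.5]
grip_width: 0.0855
grasp_force: 0.0
```

Emit:
{"api": "move_arm", "payload": {"motion": [-0.95, 0.39, -0.27, -0.07, 0, 0.43, -0.95, 0.39, -0.27, -0.07, 0, 0.43, -0.95, 0.39, -0.27, -0.07, 0, 0.43, -0.95, 0.39, -0.27, -0.07, 0, 0.43]}}

```text
time: 2.43
tcp_pos: [0.4742, -0.0349, 0.3512]
orientation: [2.537, 1.436, 0.972]
ft_force: [0.3, -0.1, -0.4]
grip_width: 0.0853
grasp_force: 0.0
```

```bash
python3 st.py; python3 fit.py; sed -i 's/^V=.*/V=[(np.array([-1.05,.3,2.0,.95,1.5,-.6]),2),(qg,2)]/' path.py; python3 path.py
```

```text
2.4333 [-0.4915 -0.4049  2.2004  0.5966  0.9955 -0.193 ] [ 0.4742 -0.0349  0.3512] [ 0.3292 -0.0542 -0.3996] 0.0853424780394798 0.0
[[ 0.3639  0.7489  0.5537]
 [ 0.7926 -0.5613  0.2383]
 [ 0.4893  0.3521 -0.7979]]
[ 0.31401284 -0.0009434   0.48174251  0.03597317  0.52735616  0.31713092
  0.04361198] 0.00023382987075981632 4
--
[-0.91, 0.18, 0.37, 0.45, 0.31, 0.47] 4 tcp [ 0.475 -0.108  0.283] r 0.49 wrist [ 0.335 -0.265  0.521]
[-0.86, 0.49, -0.22, 0.16, 0.65, 0.38] 4 tcp [ 0.462 -0.201  0.244] r 0.50 wrist [ 0.292 -0.421  0.396]
--
[0.17, 0.17, 0.45, 0.32, 0.43, -0.26] 3 tcp [ 0.506 -0.177  0.234] r 0.54 wrist [ 0.353 -0.443  0.312]
[-0.07, 0.23, 0.39, 0.19, 0.47, -0.25] 3 tcp [ 0.543 -0.157  0.215] r 0.57 wrist [ 0.409 -0.445  0.214]
```

Emit:
{"api": "move_arm", "payload": {"motion": [-0.91, 0.18, 0.37, 0.45, 0.31, 0.47, -0.91, 0.18, 0.37, 0.45, 0.31, 0.47, -0.91, 0.18, 0.37, 0.45, 0.31, 0.47, -0.91, 0.18, 0.37, 0.45, 0.31, 0.47]}}

```text
time: 2.77
tcp_pos: [0.4748, -0.1074, 0.2769]
orientation: [-2.439, -1.138, -0.931]
ft_force: [-0.8, 0.6, -1.0]
grip_width: 0.0856
grasp_force: 0.0
```

Emit:
{"api": "move_arm", "payload": {"motion": [-0.86, 0.49, -0.22, 0.16, 0.65, 0.38, -0.86, 0.49, -0.22, 0.16, 0.65, 0.38, -0.86, 0.49, -0.22, 0.16, 0.65, 0.38, -0.86, 0.49, -0.22, 0.16, 0.65, 0.38]}}

```text
time: 3.1
tcp_pos: [0.4623, -0.1995, 0.2391]
orientation: [-2.169, -0.788, -1.159]
ft_force: [-0.4, 0.8, -0.8]
grip_width: 0.0854
grasp_force: 0.0
```

Emit:
{"api": "move_arm", "payload": {"motion": [0.17, 0.17, 0.45, 0.32, 0.43, -0.26, 0.17, 0.17, 0.45, 0.32, 0.43, -0.26, 0.17, 0.17, 0.45, 0.32, 0.43, -0.26], "fingers": 0.8}}

```text
time: 3.35
tcp_pos: [0.5079, -0.171, 0.2333]
orientation: [-1.828, -0.925, -1.327]
ft_force: [-0.2, -0.4, -0.4]
grip_width: 0.0683
grasp_force: 0.0
```

Emit:
{"api": "move_arm", "payload": {"motion": [-0.07, 0.23, 0.39, 0.19, 0.47, -0.25, -0.07, 0.23, 0.39, 0.19, 0.47, -0.25, -0.07, 0.23, 0.39, 0.19, 0.47, -0.25, -0.07, 0.23, 0.39, 0.19, 0.47, -0.25, -0.07, 0.23, 0.39, 0.19, 0.47, -0.25, -0.07, 0.23, 0.39, 0.19, 0.47, -0.25]}}

```text
time: 3.85
tcp_pos: [0.5437, -0.1534, 0.2167]
orientation: [-1.518, -0.973, -1.521]
ft_force: [0.2, -0.1, 0.4]
grip_width: 0.0684
grasp_force: 0.0
```

```bash
python3 st.py; python3 fit.py; cat > go.py <<'E'
# usage: go.py x y z az  -> grasp point goal (not TCP), az deg
import sys
from plan import *
from h import bot
a=[float(t) for t in sys.argv[1:]]
s=bot.sense();p=np.array(s["tcp_pos"]);R=Ro.from_rotvec(s["orientation"])
Rg=Rt(np.radians(a[3]),-1);v,w,n,_,_=rel(p,R,np.array(a[:3])+Rg.apply([0,0,.019]),Rg)
print("grasp pt",p-R.apply([0,0,.019]),"move",v,w,n)
E
python3 go.py .590 -.0568 .215 65
python3 - <<'E'
from h import *
a=cv2.resize(bot.capture("side")[150:350,250:450],(590,590))[:,:,::-1]
cv2.imwrite("pics/pre.png",a)
E
```

```text
3.85 [-0.8935  0.7485  1.7783  1.1852  1.8317 -1.0077] [ 0.5437 -0.1534  0.2167] [ 0.1531 -0.0551  0.3738] 0.06835828396486895 0.0
[[-0.0012  0.9083  0.4183]
 [-0.0007 -0.4183  0.9083]
 [ 1.      0.0008  0.0011]]
[3.14565437e-01 1.55465163e-04 4.81862266e-01 3.68693407e-02
 5.26476279e-01 3.17221387e-01 4.35943519e-02] 0.0002472141546267792 5
grasp pt [ 0.5358 -0.1707  0.2166] move [-0.02  0.02  1.26] [-0.01 -0.    0.  ] 4
```

View pics/pre.png

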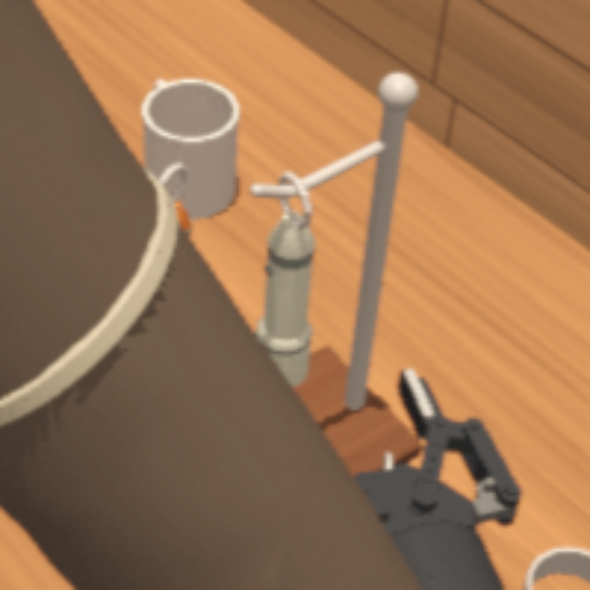

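The handle hangs straight at crop (288,310) with both open fingers behind it on its right at (420,400), so the way in is clear. Moving in.

Emit:
{"api": "move_arm", "payload": {"motion": [-0.02, 0.02, 0.35, 0, 0, 0, -0.02, 0.02, 0.7, 0, 0, 0, -0.02, 0.02, 0.9, 0, 0, 0, -0.02, 0.02, 1, 0, 0, 0]}}

```text
time: 4.23
tcp_pos: [0.5872, -0.0625, 0.2153]
orientation: [-1.518, -0.973, -1.522]
ft_force: [-0.4, 0.4, 0.2]
grip_width: 0.0684
grasp_force: 0.0
```

Emit:
{"api": "move_arm", "payload": {"motion": [0, 0, 0.12, 0, 0, 0, 0, 0, 0.22, 0, 0, 0, 0, 0, 0.28, 0, 0, 0, 0, 0, 0.28, 0, 0, 0, 0, 0, 0.28, 0, 0, 0]}}

```text
time: 4.65
tcp_pos: [0.5989, -0.0397, 0.2137]
orientation: [-1.519, -0.97, -1.523]
ft_force: [1.1, 0.4, -0.3]
grip_width: 0.068
grasp_force: 0.0
```

```bash
python3 st.py;  python3 go.py .590 -.0568 .215 65
python3 - <<'E'
from h import *
a=cv2.resize(bot.capture("side")[150:320,290:410],(420,595))
t=cv2.resize(bot.capture("top")[170:280,310:380],(378,594))
o=np.zeros((595,798,3),np.uint8);o[:,:420]=a;o[:594,420:798]=t
cv2.imwrite("pics/at.png",o[:,:,::-1])
E
```

```text
4.65 [-0.6898  0.718   1.8596  1.355   1.7089 -1.0215] [ 0.5989 -0.0397  0.2137] [ 1.1393  0.3608 -0.3425] 0.06804957991507303 0.0
[[-0.0013  0.9072  0.4207]
 [-0.0026 -0.4207  0.9072]
 [ 1.      0.0001  0.0029]]
grasp pt [ 0.5909 -0.057   0.2137] move [ 0.01 -0.01 -0.  ] [-0.   -0.01  0.  ] 1
```

View pics/at.png

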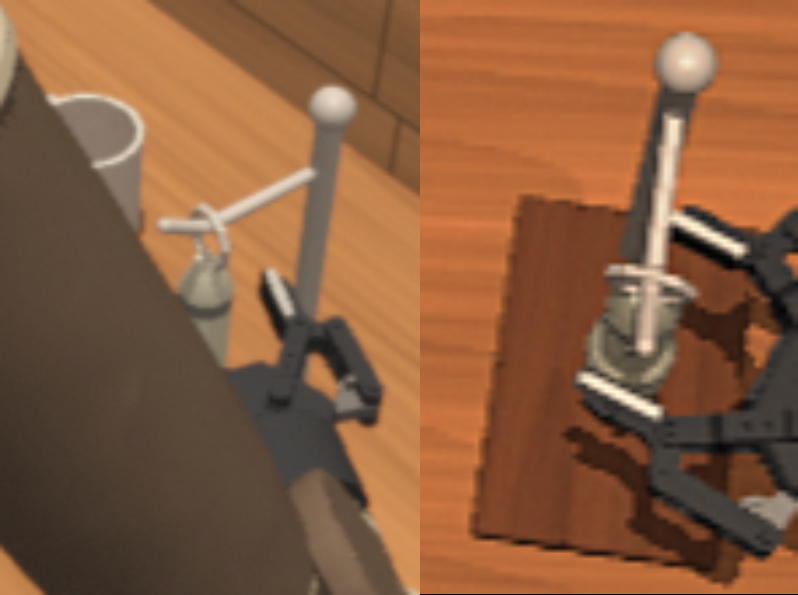

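The handle stands between the two pads, which are at about top-crop (712,235) and (620,395). I'll check the centring by ray.

```bash
python3 - <<'E'
from h import *
for u in((712,235),(620,395)):print(plane("top",(310+(u[0]-420)/5.4,170+u[1]/5.4),.22))
# axis visible: neck/grip centre at stripe in side view (crop 206,300 -> z .1+.13)
print(plane("side",(290+206/3.5,150+303/3.5),.23-.0), proj("top",np.array([.590,-.0568,.215])))
E
```

```text
[ 0.6224 -0.0846  0.22  ]
[ 0.5532 -0.0494  0.22  ]
[ 0.5822 -0.0668  0.23  ] [350.8991 227.5221]
```

Emit:
{"api": "move_arm", "payload": {"motion": [0, 0, 0, 0, 0, 0, 0, 0, 0, 0, 0, 0, 0, 0, 0, 0, 0, 0, 0, 0, 0, 0, 0, 0, 0, 0, 0, 0, 0, 0, 0, 0, 0, 0, 0, 0, 0, 0, 0, 0, 0, 0, 0, 0, 0, 0, 0, 0], "fingers": 0}}

```text
time: 5.42
tcp_pos: [0.599, -0.0395, 0.2135]
orientation: [-1.519, -0.97, -1.523]
ft_force: [-0.5, -1.6, -0.1]
grip_width: 0.0283
grasp_force: 58.9
```

Emit:
{"api": "move_arm", "payload": {"motion": [0, 0, 0, 0, 0, 0, 0, 0, 0, 0, 0, 0, 0, 0, 0, 0, 0, 0, 0, 0, 0, 0, 0, 0]}}

```text
time: 5.75
tcp_pos: [0.5989, -0.0394, 0.2135]
orientation: [-1.519, -0.97, -1.523]
ft_force: [0.2, -1.0, -0.8]
grip_width: 0.0285
grasp_force: 58.9
```

Emit:
{"api": "move_arm", "payload": {"motion": [0.05, 0, 0, 0, 0, 0, 0.09, 0, 0, 0, 0, 0, 0.09, 0, 0, 0, 0, 0, 0.09, -0.03, -0.01, 0, 0, 0, 0.09, -0.056, -0.02, 0, 0, 0, 0.09, -0.056, -0.02, 0, 0, 0]}}

```text
time: 6.25
tcp_pos: [0.5921, -0.0384, 0.2223]
orientation: [-1.519, -0.969, -1.522]
ft_force: [0.1, -0.5, -1.3]
grip_width: 0.0286
grasp_force: 59.0
```

Emit:
{"api": "move_arm", "payload": {"motion": [0.03, -0.05, -0.018, 0, 0, 0, 0.06, -0.1, -0.036, 0, 0, 0, 0.1, -0.16, -0.06, 0, 0, 0, 0.14, -0.23, -0.08, 0, 0, 0, 0.18, -0.29, -0.105, 0, 0, 0, 0.22, -0.36, -0.13, 0, 0, 0, 0.26, -0.42, -0.152, 0, 0, 0, 0.26, -0.42, -0.152, 0, 0, 0]}}

```text
time: 6.92
tcp_pos: [0.5472, -0.0349, 0.2495]
orientation: [-1.518, -0.969, -1.523]
ft_force: [-0.4, 0.8, -2.5]
grip_width: 0.0281
grasp_force: 59.1
```

```bash
python3 st.py
python3 - <<'E'
from h import *
a=cv2.resize(bot.capture("side")[150:320,290:410],(420,595))
t=cv2.resize(bot.capture("top")[170:280,310:380],(378,594))
o=np.zeros((595,798,3),np.uint8);o[:,:420]=a;o[:594,420:798]=t
cv2.imwrite("pics/off.png",o[:,:,::-1])
E
```

```text
6.9167 [-0.7454  0.5991  1.9766  1.3072  1.739  -1.0264] [ 0.5472 -0.0349  0.2495] [-0.4212  0.7501 -2.5014] 0.028070868085045372 59.079831317067146
[[-0.0012  0.9074  0.4203]
 [-0.0034 -0.4203  0.9074]
 [ 1.     -0.0003  0.0036]]
```

View pics/off.png

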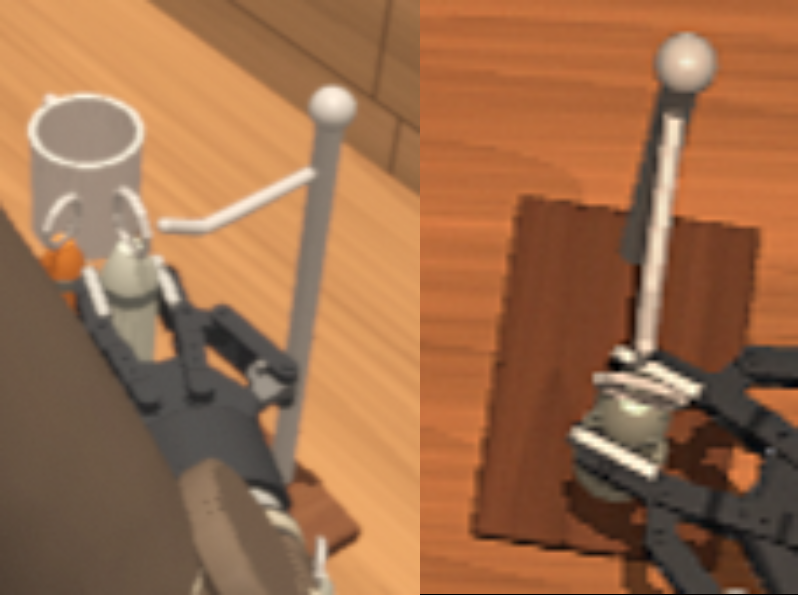

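The loop is clear of the hook, with the tip at crop (165,225) and the loop at (130,210), and the wrist reads 2.5 N, which matches the handle's weight. Now over to the dock.

```bash
cat > chain.py <<'E'
import sys
from plan import *
from h import bot
np.set_printoptions(precision=3,suppress=True)
*a,N=[float(t) for t in sys.argv[1:]];N=int(N)
s=bot.sense();p=np.array(s["tcp_pos"]);R=Ro.from_rotvec(s["orientation"])
g0=p-R.apply([0,0,.019]);Rg=Rt(np.radians(a[3]),-1);d=(R.inv()*Rg).as_rotvec();R0=R;q=s["qpos"]
for i in range(1,N+1):
    Ri=R0*Ro.from_rotvec(d*i/N);g=g0+(np.array(a[:3])-g0)*i/N
    v,w,n,p,R=rel(p,R,g+Ri.apply([0,0,.019]),Ri);q=ik(p,R,[q])[0]
    print([*map(float,v),*map(float,w)],n,"g",p-R.apply([0,0,.019]),q)
E
python3 chain.py .454 .2735 .25 76 4
```

```text
[0.0, -0.55, 0.65, 0.09, -0.0, 0.0] 3 g [0.519 0.029 0.249] [-0.638  0.545  2.09   1.352  1.694 -1.078]
[0.0, -0.52, 0.67, 0.09, -0.0, 0.0] 3 g [0.497 0.111 0.249] [-0.507  0.5    2.185  1.423  1.646 -1.121]
[0.0, -0.48, 0.7, 0.09, -0.0, 0.0] 3 g [0.476 0.192 0.249] [-0.344  0.468  2.255  1.526  1.594 -1.153]
[0.0, -0.45, 0.71, 0.09, -0.01, 0.0] 3 g [0.454 0.273 0.25 ] [-0.157  0.445  2.296  1.652  1.534 -1.172]
```

Emit:
{"api": "move_arm", "payload": {"motion": [0, -0.18, 0.2, 0.03, 0, 0, 0, -0.36, 0.42, 0.06, 0, 0, 0, -0.55, 0.65, 0.09, 0, 0, 0, -0.55, 0.65, 0.09, 0, 0]}}

```text
time: 7.35
tcp_pos: [0.5228, 0.0515, 0.248]
orientation: [-1.482, -0.998, -1.482]
ft_force: [-0.4, 0.1, -2.8]
grip_width: 0.0282
grasp_force: 59.8
```

Emit:
{"api": "move_arm", "payload": {"motion": [0, -0.17, 0.22, 0.03, 0, 0, 0, -0.35, 0.45, 0.06, 0, 0, 0, -0.52, 0.67, 0.09, 0, 0]}}

```text
time: 7.6
tcp_pos: [0.5033, 0.1292, 0.2489]
orientation: [-1.453, -1.028, -1.457]
ft_force: [-0.4, 1.1, -2.3]
grip_width: 0.0282
grasp_force: 59.8
```

Emit:
{"api": "move_arm", "payload": {"motion": [0, -0.16, 0.23, 0.03, 0, 0, 0, -0.32, 0.46, 0.06, 0, 0, 0, -0.48, 0.7, 0.09, 0, 0]}}

```text
time: 7.85
tcp_pos: [0.4813, 0.2115, 0.2492]
orientation: [-1.419, -1.055, -1.424]
ft_force: [-0.3, -0.4, -2.1]
grip_width: 0.0287
grasp_force: 59.8
```

Emit:
{"api": "move_arm", "payload": {"motion": [0, -0.16, 0.24, 0.03, 0, 0, 0, -0.3, 0.47, 0.06, 0, 0, 0, -0.4, 0.64, 0.09, 0, 0, 0, -0.45, 0.71, 0.09, -0.01, 0, 0, -0.45, 0.71, 0.09, -0.01, 0, 0, -0.45, 0.71, 0.09, -0.01, 0]}}

```text
time: 8.35
tcp_pos: [0.4587, 0.2917, 0.2495]
orientation: [-1.389, -1.085, -1.387]
ft_force: [0.4, 1.4, -2.0]
grip_width: 0.0287
grasp_force: 59.8
```

```bash
python3 st.py; python3 go.py .454 .2735 .25 76
python3 - <<'E'
from h import *
S=bot.capture("side");T=bot.capture("top")
cv2.imwrite("pics/sd.png",S[:,:,::-1]);cv2.imwrite("pics/td.png",T[:,:,::-1])
a=cv2.resize(S[140:280,150:260],(467,595));t=cv2.resize(T[210:340,170:240],(320,594))
o=np.zeros((595,790,3),np.uint8);o[:,:467]=a;o[:594,470:]=t
cv2.imwrite("pics/over.png",o[:,:,::-1])
E
```

```text
8.35 [-0.1564  0.4456  2.2951  1.652   1.534  -1.1719] [0.4587 0.2917 0.2495] [ 0.3863  1.4131 -1.9784] 0.028701076946448415 59.822408482432365
[[-0.      0.97    0.243 ]
 [ 0.0023 -0.243   0.97  ]
 [ 1.      0.0006 -0.0022]]
grasp pt [0.454  0.2732 0.2496] move [ 0. -0.  0.] [0. 0. 0.] 0
```

View pics/over.png

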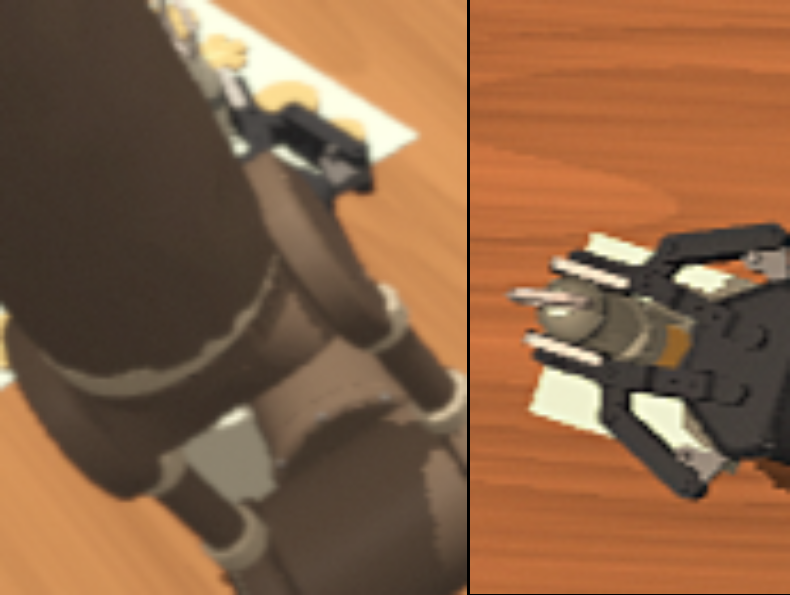

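The side view is hidden by the arm. The top view shows the handle in the fingers over the dock, with its upper end at crop (570,305) and its foot near (660,345). I'll check the tilt against the projection of a vertical axis.

```bash
python3 - <<'E'
from h import *
for z in(.32,.286,.266,.186,.181,.136,.085):
    p=proj("top",np.array([.454,.2732,z]));print(z,p,((p[0]-170)*320/70+470,(p[1]-210)*594/130))
t=cv2.imread("pics/td.png")[255:310,170:235]
cv2.imwrite("pics/tz.png",cv2.resize(t,None,fx=10,fy=10,interpolation=cv2.INTER_CUBIC))
E
```

```text
0.32 [184.7696 274.6207] (np.float64(537.5182532000234), np.float64(295.26702297797664))
0.286 [188.9933 276.6322] (np.float64(556.8263777968295), np.float64(304.4577168119309))
0.266 [191.3535 277.7562] (np.float64(567.6157855094959), np.float64(309.5934897058565))
0.186 [199.9798 281.8643] (np.float64(607.0503288432957), np.float64(328.3643865086822))
0.181 [200.4795 282.1023] (np.float64(609.3350376701627), np.float64(329.4519110490478))
0.136 [204.7916 284.1558] (np.float64(629.047162316296), np.float64(338.8349094615046))
0.085 [209.3062 286.3058] (np.float64(649.6856995695026), np.float64(348.6588815476519))
```

View pics/tz.png

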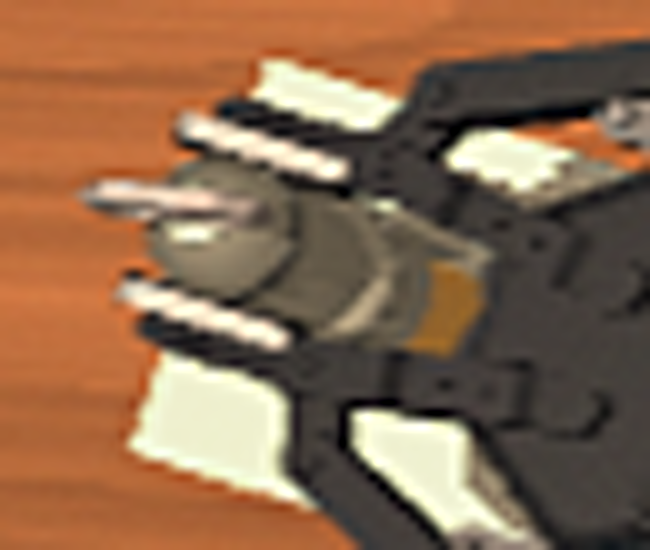

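The handle is upright to about 1°: the shoulder is at (223,235) against (213,228) predicted, and the middle of the loop at (172,200) against (173,208). Lowering it.

Emit:
{"api": "move_arm", "payload": {"motion": [-0.15, 0, 0, 0, 0, 0, -0.3, 0, 0, 0, 0, 0, -0.4, 0, 0, 0, 0, 0, -0.45, 0, 0, 0, 0, 0, -0.45, 0, 0, 0, 0, 0, -0.45, 0, 0, 0, 0, 0]}}

```text
time: 8.95
tcp_pos: [0.4591, 0.2908, 0.2046]
orientation: [-1.39, -1.083, -1.388]
ft_force: [0.3, 0.8, -2.9]
grip_width: 0.0284
grasp_force: 59.8
```

Emit:
{"api": "move_arm", "payload": {"motion": [-0.03, 0, 0, 0, 0, 0, -0.06, 0, 0, 0, 0, 0, -0.09, 0, 0, 0, 0, 0, -0.09, 0, 0, 0, 0, 0]}}

```text
time: 9.28
tcp_pos: [0.4583, 0.2916, 0.1951]
orientation: [-1.39, -1.085, -1.386]
ft_force: [-0.4, 0.0, -1.9]
grip_width: 0.0282
grasp_force: 59.8
```

```bash
python3 st.py; python3 go.py .454 .2735 .2 76
```

```text
9.2833 [-0.1568  0.5983  2.2683  1.6553  1.5444 -1.2968] [0.4583 0.2916 0.1951] [-0.4066  0.0392 -1.8541] 0.02818702651784112 59.83832638710737
[[ 0.0007  0.9701  0.2429]
 [ 0.0024 -0.2429  0.9701]
 [ 1.     -0.0001 -0.0025]]
grasp pt [0.4537 0.2731 0.1952] move [0.05 0.   0.  ] [ 0.  0. -0.] 1
```

Emit:
{"api": "move_arm", "payload": {"motion": [-0.02, 0, 0, 0, 0, 0, -0.04, 0, 0, 0, 0, 0, -0.06, 0, 0, 0, 0, 0, -0.06, 0, 0, 0, 0, 0]}}

```text
time: 9.62
tcp_pos: [0.4582, 0.2916, 0.1891]
orientation: [-1.39, -1.084, -1.386]
ft_force: [-0.6, -0.2, -2.7]
grip_width: 0.0286
grasp_force: 59.8
```

Emit:
{"api": "move_arm", "payload": {"motion": [-0.02, 0, 0, 0, 0, 0, -0.04, 0, 0, 0, 0, 0, -0.04, 0, 0, 0, 0, 0]}}

```text
time: 9.87
tcp_pos: [0.4582, 0.2916, 0.1851]
orientation: [-1.39, -1.084, -1.386]
ft_force: [-0.4, -0.2, -1.9]
grip_width: 0.0285
grasp_force: 59.8
```

Emit:
{"api": "move_arm", "payload": {"motion": [-0.015, 0, 0, 0, 0, 0, -0.03, 0, 0, 0, 0, 0, -0.03, 0, 0, 0, 0, 0]}}

```text
time: 10.12
tcp_pos: [0.4583, 0.2915, 0.1822]
orientation: [-1.39, -1.084, -1.386]
ft_force: [-0.1, 0.0, -1.3]
grip_width: 0.028
grasp_force: 59.8
```

Emit:
{"api": "move_arm", "payload": {"motion": [-0.015, 0, 0, 0, 0, 0, -0.03, 0, 0, 0, 0, 0, -0.03, 0, 0, 0, 0, 0]}}

```text
time: 10.37
tcp_pos: [0.4583, 0.2915, 0.1792]
orientation: [-1.39, -1.084, -1.386]
ft_force: [-0.4, 0.7, -3.3]
grip_width: 0.0282
grasp_force: 59.8
```

Emit:
{"api": "move_arm", "payload": {"motion": [-0.015, 0, 0, 0, 0, 0, -0.03, 0, 0, 0, 0, 0, -0.03, 0, 0, 0, 0, 0]}}

```text
time: 10.62
tcp_pos: [0.4583, 0.2915, 0.1762]
orientation: [-1.39, -1.084, -1.386]
ft_force: [-0.1, -0.6, -2.2]
grip_width: 0.0283
grasp_force: 59.8
```

Emit:
{"api": "move_arm", "payload": {"motion": [-0.015, 0, 0, 0, 0, 0, -0.03, 0, 0, 0, 0, 0, -0.03, 0, 0, 0, 0, 0]}}

```text
time: 10.87
tcp_pos: [0.4583, 0.2915, 0.1732]
orientation: [-1.39, -1.084, -1.386]
ft_force: [-0.0, 0.0, -2.7]
grip_width: 0.0281
grasp_force: 59.8
```

Emit:
{"api": "move_arm", "payload": {"motion": [-0.015, 0, 0, 0, 0, 0, -0.03, 0, 0, 0, 0, 0, -0.03, 0, 0, 0, 0, 0]}}

```text
time: 11.12
tcp_pos: [0.4583, 0.2915, 0.1701]
orientation: [-1.39, -1.084, -1.386]
ft_force: [-0.4, -0.6, -2.8]
grip_width: 0.0285
grasp_force: 59.8
```

Emit:
{"api": "move_arm", "payload": {"motion": [-0.015, 0, 0, 0, 0, 0, -0.03, 0, 0, 0, 0, 0, -0.03, 0, 0, 0, 0, 0]}}

```text
time: 11.37
tcp_pos: [0.4583, 0.2915, 0.1672]
orientation: [-1.39, -1.084, -1.386]
ft_force: [1.0, 0.9, -2.0]
grip_width: 0.0283
grasp_force: 59.8
```

Emit:
{"api": "move_arm", "payload": {"motion": [-0.01, 0, 0, 0, 0, 0, -0.02, 0, 0, 0, 0, 0, -0.02, 0, 0, 0, 0, 0]}}

```text
time: 11.62
tcp_pos: [0.4583, 0.2915, 0.1653]
orientation: [-1.389, -1.084, -1.386]
ft_force: [-0.5, -0.4, -0.8]
grip_width: 0.0286
grasp_force: 59.8
```

Emit:
{"api": "move_arm", "payload": {"motion": [-0.01, 0, 0, 0, 0, 0, -0.01, 0, 0, 0, 0, 0]}}

```text
time: 11.78
tcp_pos: [0.4583, 0.2915, 0.1643]
orientation: [-1.389, -1.084, -1.386]
ft_force: [0.9, -0.2, -2.4]
grip_width: 0.0285
grasp_force: 59.8
```

Emit:
{"api": "move_arm", "payload": {"motion": [-0.01, 0, 0, 0, 0, 0, -0.01, 0, 0, 0, 0, 0]}}

```text
time: 11.95
tcp_pos: [0.4583, 0.2915, 0.1633]
orientation: [-1.389, -1.084, -1.386]
ft_force: [0.5, 0.0, -2.6]
grip_width: 0.028
grasp_force: 59.8
```

Emit:
{"api": "move_arm", "payload": {"motion": [-0.01, 0, 0, 0, 0, 0, -0.01, 0, 0, 0, 0, 0]}}

```text
time: 12.12
tcp_pos: [0.4583, 0.2915, 0.1623]
orientation: [-1.389, -1.084, -1.386]
ft_force: [0.3, -0.6, -3.1]
grip_width: 0.028
grasp_force: 59.8
```

Emit:
{"api": "move_arm", "payload": {"motion": [-0.01, 0, 0, 0, 0, 0, -0.01, 0, 0, 0, 0, 0]}}

```text
time: 12.28
tcp_pos: [0.4583, 0.2915, 0.1613]
orientation: [-1.389, -1.084, -1.386]
ft_force: [-0.2, -0.8, -1.6]
grip_width: 0.0283
grasp_force: 59.8
```

Emit:
{"api": "move_arm", "payload": {"motion": [-0.01, 0, 0, 0, 0, 0, -0.01, 0, 0, 0, 0, 0]}}

```text
time: 12.45
tcp_pos: [0.4583, 0.2915, 0.1603]
orientation: [-1.389, -1.084, -1.386]
ft_force: [-0.4, -0.6, -1.7]
grip_width: 0.0284
grasp_force: 59.8
```

Emit:
{"api": "move_arm", "payload": {"motion": [-0.01, 0, 0, 0, 0, 0, -0.01, 0, 0, 0, 0, 0]}}

```text
time: 12.62
tcp_pos: [0.4583, 0.2915, 0.1593]
orientation: [-1.39, -1.084, -1.386]
ft_force: [0.2, 0.1, -2.2]
grip_width: 0.0288
grasp_force: 59.8
```

Emit:
{"api": "move_arm", "payload": {"motion": [-0.01, 0, 0, 0, 0, 0, -0.01, 0, 0, 0, 0, 0]}}

```text
time: 12.78
tcp_pos: [0.4583, 0.2915, 0.1583]
orientation: [-1.389, -1.084, -1.386]
ft_force: [-0.0, 0.1, -2.3]
grip_width: 0.0282
grasp_force: 59.8
```

Emit:
{"api": "move_arm", "payload": {"motion": [-0.01, 0, 0, 0, 0, 0, -0.01, 0, 0, 0, 0, 0]}}

```text
time: 12.95
tcp_pos: [0.4583, 0.2915, 0.1574]
orientation: [-1.389, -1.084, -1.387]
ft_force: [-0.3, 0.2, -2.1]
grip_width: 0.0284
grasp_force: 59.8
```

Emit:
{"api": "move_arm", "payload": {"motion": [-0.01, 0, 0, 0, 0, 0, -0.01, 0, 0, 0, 0, 0]}}

```text
time: 13.12
tcp_pos: [0.4584, 0.2915, 0.1574]
orientation: [-1.387, -1.083, -1.388]
ft_force: [0.1, -0.4, 1.6]
grip_width: 0.0284
grasp_force: 59.9
```

Emit:
{"api": "move_arm", "payload": {"motion": [-0.01, 0, 0, 0, 0, 0, -0.01, 0, 0, 0, 0, 0]}}

```text
time: 13.28
tcp_pos: [0.4584, 0.2915, 0.1574]
orientation: [-1.384, -1.082, -1.39]
ft_force: [-1.6, -1.7, 6.1]
grip_width: 0.0283
grasp_force: 60.0
```

Emit:
{"api": "move_arm", "payload": {"motion": [-0.01, 0, 0, 0, 0, 0, -0.01, 0, 0, 0, 0, 0]}}

```text
time: 13.45
tcp_pos: [0.4584, 0.2914, 0.1572]
orientation: [-1.382, -1.081, -1.391]
ft_force: [-1.0, -1.5, 7.5]
grip_width: 0.0286
grasp_force: 60.0
```

Emit:
{"api": "move_arm", "payload": {"motion": [-0.01, 0, 0, 0, 0, 0, -0.01, 0, 0, 0, 0, 0]}}

```text
time: 13.62
tcp_pos: [0.4584, 0.2915, 0.1564]
orientation: [-1.382, -1.081, -1.391]
ft_force: [-1.3, -1.5, 8.6]
grip_width: 0.0283
grasp_force: 60.0
```

Emit:
{"api": "move_arm", "payload": {"motion": [-0.01, 0, 0, 0, 0, 0, -0.01, 0, 0, 0, 0, 0]}}

```text
time: 13.78
tcp_pos: [0.4584, 0.2914, 0.1555]
orientation: [-1.382, -1.081, -1.391]
ft_force: [-1.0, -1.4, 7.5]
grip_width: 0.0284
grasp_force: 60.0
```

```bash
python3 st.py
```

```text
13.7833 [-0.1571  0.717   2.2359  1.6578  1.56   -1.3843] [0.4584 0.2914 0.1555] [-0.9726 -1.41    7.4761] 0.02844290053174884 60.00946864485741
[[-0.0028  0.9702  0.2421]
 [-0.0052 -0.2422  0.9702]
 [ 1.      0.0015  0.0057]]
```

Emit:
{"api": "move_arm", "payload": {"motion": [-0.01, 0, 0, 0, 0, 0, -0.01, 0, 0, 0, 0, 0]}}

```text
time: 13.95
tcp_pos: [0.4584, 0.2914, 0.1545]
orientation: [-1.382, -1.081, -1.391]
ft_force: [-1.8, -1.5, 8.0]
grip_width: 0.0285
grasp_force: 60.0
```

Emit:
{"api": "move_arm", "payload": {"motion": [-0.01, 0, 0, 0, 0, 0, -0.01, 0, 0, 0, 0, 0]}}

```text
time: 14.12
tcp_pos: [0.4584, 0.2914, 0.1535]
orientation: [-1.382, -1.081, -1.391]
ft_force: [-1.6, -1.7, 7.6]
grip_width: 0.0282
grasp_force: 60.0
```

Emit:
{"api": "move_arm", "payload": {"motion": [-0.01, 0, 0, 0, 0, 0, -0.01, 0, 0, 0, 0, 0]}}

```text
time: 14.28
tcp_pos: [0.4584, 0.2914, 0.1525]
orientation: [-1.382, -1.081, -1.391]
ft_force: [-1.8, -1.2, 8.3]
grip_width: 0.0282
grasp_force: 60.0
```

Emit:
{"api": "move_arm", "payload": {"motion": [-0.01, 0, 0, 0, 0, 0, -0.01, 0, 0, 0, 0, 0]}}

```text
time: 14.45
tcp_pos: [0.4584, 0.2914, 0.1515]
orientation: [-1.382, -1.081, -1.391]
ft_force: [-1.1, -1.3, 7.8]
grip_width: 0.0283
grasp_force: 60.0
```

Emit:
{"api": "move_arm", "payload": {"motion": [-0.01, 0, 0, 0, 0, 0, -0.01, 0, 0, 0, 0, 0]}}

```text
time: 14.62
tcp_pos: [0.4584, 0.2914, 0.1505]
orientation: [-1.382, -1.081, -1.391]
ft_force: [-1.7, -2.3, 8.6]
grip_width: 0.0283
grasp_force: 60.0
```

Emit:
{"api": "move_arm", "payload": {"motion": [-0.01, 0, 0, 0, 0, 0, -0.01, 0, 0, 0, 0, 0]}}

```text
time: 14.78
tcp_pos: [0.4584, 0.2914, 0.1495]
orientation: [-1.382, -1.081, -1.391]
ft_force: [-1.2, -2.3, 8.3]
grip_width: 0.0285
grasp_force: 60.0
```

Emit:
{"api": "move_arm", "payload": {"motion": [-0.01, 0, 0, 0, 0, 0, -0.01, 0, 0, 0, 0, 0]}}

```text
time: 14.95
tcp_pos: [0.4584, 0.2914, 0.1488]
orientation: [-1.381, -1.08, -1.392]
ft_force: [-2.0, -1.1, 9.1]
grip_width: 0.0282
grasp_force: 60.0
```

Emit:
{"api": "move_arm", "payload": {"motion": [-0.01, 0, 0, 0, 0, 0, -0.01, 0, 0, 0, 0, 0]}}

```text
time: 15.12
tcp_pos: [0.4584, 0.2914, 0.1489]
orientation: [-1.378, -1.079, -1.393]
ft_force: [-2.0, -2.0, 10.7]
grip_width: 0.0281
grasp_force: 60.1
```

Emit:
{"api": "move_arm", "payload": {"motion": [-0.01, 0, 0, 0, 0, 0, -0.01, 0, 0, 0, 0, 0]}}

```text
time: 15.28
tcp_pos: [0.4584, 0.2914, 0.1489]
orientation: [-1.376, -1.078, -1.395]
ft_force: [-3.1, -0.8, 15.1]
grip_width: 0.0283
grasp_force: 60.1
```

Emit:
{"api": "move_arm", "payload": {"motion": [0, 0, 0, 0, 0, 0, 0, 0, 0, 0, 0, 0]}}

```text
time: 15.45
tcp_pos: [0.4584, 0.2914, 0.1489]
orientation: [-1.376, -1.078, -1.395]
ft_force: [-2.1, -0.9, 14.6]
grip_width: 0.0283
grasp_force: 60.1
```

Emit:
{"api": "move_arm", "payload": {"motion": [0, 0, 0, 0, 0, 0]}}

```text
time: 15.53
tcp_pos: [0.4585, 0.2914, 0.1489]
orientation: [-1.376, -1.078, -1.395]
ft_force: [-2.2, -1.7, 14.6]
grip_width: 0.0283
grasp_force: 60.1
```

Firm stop felt: ft is 14.6 N plus about 2.5 N of handle weight, so roughly 17 N. Easing off the load, opening the fingers and withdrawing.

Emit:
{"api": "move_arm", "payload": {"motion": [0.015, 0, 0, 0, 0, 0, 0.03, 0, 0, 0, 0, 0, 0.03, 0, 0, 0, 0, 0]}}

```text
time: 15.78
tcp_pos: [0.4584, 0.2914, 0.1488]
orientation: [-1.384, -1.082, -1.39]
ft_force: [-1.5, -1.3, 6.6]
grip_width: 0.0284
grasp_force: 60.0
```

Emit:
{"api": "move_arm", "payload": {"motion": [0, 0, 0, 0, 0, 0, 0, 0, 0, 0, 0, 0, 0, 0, 0, 0, 0, 0, 0, 0, 0, 0, 0, 0, 0, 0, 0, 0, 0, 0, 0, 0, 0, 0, 0, 0, 0, 0, 0, 0, 0, 0, 0, 0, 0, 0, 0, 0], "fingers": 0.8}}

```text
time: 16.45
tcp_pos: [0.4583, 0.2915, 0.1464]
orientation: [-1.389, -1.084, -1.386]
ft_force: [0.6, -0.2, 0.1]
grip_width: 0.0682
grasp_force: 0.0
```

```bash
python3 st.py
```

```text
16.45 [-0.1571  0.7352  2.2308  1.6574  1.5532 -1.3959] [0.4583 0.2915 0.1464] [ 0.5695 -0.2142  0.0775] 0.06824570709886565 0.0
[[ 0.0005  0.97    0.2429]
 [ 0.0021 -0.2429  0.97  ]
 [ 1.      0.     -0.0022]]
```

Emit:
{"api": "move_arm", "payload": {"motion": [0, 0, -0.25, 0, 0, 0, 0, 0, -0.5, 0, 0, 0, 0, 0, -0.75, 0, 0, 0, 0, 0, -1, 0, 0, 0, 0, 0, -1, 0, 0, 0]}}

```text
time: 16.87
tcp_pos: [0.4353, 0.1913, 0.1466]
orientation: [-1.393, -1.083, -1.391]
ft_force: [0.7, 0.5, 0.3]
grip_width: 0.068
grasp_force: 0.0
```

Emit:
{"api": "move_arm", "payload": {"motion": [0.2, 0, -0.25, 0, 0, 0, 0.4, 0, -0.5, 0, 0, 0, 0.6, 0, -0.75, 0, 0, 0, 0.8, 0, -0.8, 0, 0, 0, 0.8, 0, -0.8, 0, 0, 0]}}

```text
time: 17.28
tcp_pos: [0.416, 0.1152, 0.2294]
orientation: [-1.389, -1.088, -1.393]
ft_force: [0.4, 0.8, -1.0]
grip_width: 0.068
grasp_force: 0.0
```

```bash
python3 st.py
python3 - <<'E'
from h import *
S=bot.capture("side");T=bot.capture("top")
a=cv2.resize(S[120:400,140:480],(420,346));t=cv2.resize(T[150:330,165:465],(420,252))
cv2.imwrite("pics/end.png",np.vstack([a,t])[:,:,::-1])
E
```

```text
17.2833 [-0.6294  0.5082  2.2717  1.2114  1.701  -1.2392] [0.416  0.1152 0.2294] [ 0.3958  0.8426 -0.9845] 0.0680283911798824 0.0
[[-0.0054  0.9694  0.2456]
 [ 0.0034 -0.2456  0.9694]
 [ 1.      0.006  -0.002 ]]
```

View pics/end.png

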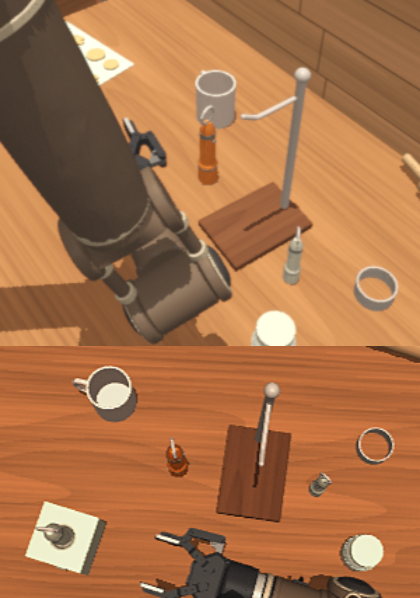

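The handle stands upright in the dock bore at crop (58,535). The hook is empty, the orange and small handles, mug, jar and cutter are where they were, and the gripper is clear. Handing in.

```bash
python3 -c "
from rig import bot
print(bot.hand_in())"
```

```text
the job is handed in; nothing more can be done
None
```

The mixer handle stands upright, foot down, in the dock bore, pressed to the hard stop at about 17 N; the jar, mug and cutter look unmoved in the last picture, and the job was handed in at about 17.4 s of the 61 s limit (no verdict was returned).

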